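# Tip a straightedge over the rack lip and slide it onto the cutting board

### The job

Get the straightedge with the red tab out of its rack bay and onto the pine cutting board: tip its nose up over the black lip (its overhanging tail can be pressed down like a see-saw), then slide it out endwise until it lies flat on the board, wholly out of the rack, with its nose up to the dark stop strip and roughly square to it. Leave the blue-tabbed straightedge in its bay and do not disturb the copper tape roll, the screwdriver or the flux jar.

Things in the scene. Friction and masses are not known exactly. Their poses are not given: they have to be found in the camera images.
- rack: Fixed wooden rack, 176 mm wide, local x -125 to +159 mm. Origin on the table under the fulcrum edge; +x is the draw-out direction (to the board), z up. x 0 to 159: solid plateau 24 mm high on which the bars lie; x -125 to 0: only a 4 mm base plate, so tails overhang free space. Two bays, centre lines y = +40 and -40 mm; the red one may be in either.
- lip (a point): Middle of the black lip's top edge, between the bays. The lip spans both bays at rack x 153 to 159 mm; its top is 34 mm above the table, 10 mm above the plateau.
- keeper (a point): Between the bays, at the keepers' top. Each bay has side rails on the plateau, x 0 to 153, 40 mm apart inside, tops 38 mm above the table. At x 0 to 22 steel keepers reach inward from the rails (undersides 37, tops 41 mm above the table, 24 mm slot between): they stop a bar being lifted straight out but let it tilt and its tab pass.
- board: Fixed pine cutting board just past the lip, 290 (local x) x 200 x 26 mm thick, in line with the rack to 0.05 rad, 8 to 26 mm gap after the lip. Origin: centre of its underside; +x leads away from the rack. A dark wooden stop strip, 20 mm wide and 12 mm high, crosses its whole width near the far end.
- stop (a point): Middle of the stop strip's face towards the rack, at the board's top surface; 115 mm along +x of the board's centre, 26 mm above the table.
- red_bar: The straightedge to take out: loose bar 250 (x) x 36 (y) x 6 mm, about 0.2 kg. Origin: centre of its underside, +x to its nose (lip end). At the start it lies on the plateau, underside 24 mm above the table, nose 3 to 11 mm short of the lip, tail overhanging the plateau edge about 105 mm. Its centre of mass is some 15 mm past that edge: pressing the tail with 1 to 5 N tips the nose up.
- red_bar_tab (a point): Centre of the top of the red tab. The tab is upright, 12 (x) x 16 (y) mm, at bar x = -80 to -68 mm, its top 36 mm above the bar's underside (30 mm above its upper face). The 45 mm of bar behind it is a red finger plate, where the tail can be pressed and from where the tab can be pushed.
- red_bar_nose (a point): Middle of the red-tabbed straightedge's nose edge, at its underside (x = +125 mm).
- red_bar_tail (a point): Middle of its tail edge, at its underside (x = -125 mm).
- blue_bar: The same straightedge with a blue tab, in the other bay: leave it. Same origin and axes.
- tape: Loose copper-coloured tape roll lying flat, 76 mm across, 12 mm high; origin at the centre of its underside. Bystander on the far side of the rack from the robot.
- driver: Loose screwdriver lying on the table beside the board, about 200 mm long. Bystander.
- flux: Small green flux jar, 44 mm across, 65 mm high; origin at the centre of its underside. Bystander.

How it is judged:
By the outcome, as a careful person would: the job done as asked, in the order asked, and still so for the second after the job is handed in, with the robot touching nothing.
It also fails if it takes over 42 s, if anything falls off the work surface, if the arm or the gripper's body presses on something with over 40 N, if the wrist force passes 120 N, or if a joint passes its speed limit or range.

### The arm

A 7-joint arm with a two-finger parallel gripper is mounted at the origin on the work surface. World frame = base frame: x ahead of the robot, y to its left, z up, the work surface at z = 0. Lengths are in mm, angles in rad, forces in N, time in s.
With the tool pointing down it reaches from about 350 to 900 mm from the base axis. Payload 8.1 kg.
Tool frame: the origin (TCP) lies on the centre line of the jaws, within the pads' length; the fingertips stand 8 mm ahead of it and the grasp point (between the pads) lies 11 mm behind it; z points along the fingers, y is the line along which they close (so a half turn about z gives the same grasp; the last joint's range is limited). The gripper opens to 85 mm and grips with 20 to 120 N. Pads are 22 mm wide; open, the fingers measure 114 mm over their backs; the gripper's body (76 mm by 85 mm) begins 54 mm behind the grasp point. The pads swing forward as they close: fully open they stand 13 mm farther back than shut.
Start: joints at [-1.443, 0.434, 0.025, 1.573, -0.012, 1.134, -0.075], TCP at [142.999, 608.434, 239.323] pointing down, gripper open.
Joint ranges: [-2.62, 2.62], [-0.44, 2.09], [-1.27, 1.32], [0.08, 2.57], [-1.32, 4.46], [0.12, 2], [-2.74, 2.74]. Speed limits (rad/s): [2.22, 2.22, 3.01, 3.01, 3.14, 3.14, 3.14].

### API

Orientations are given as a 3x3 rotation matrix whose columns are the frame's x, y, z axes.
In Python, from rig import bot gives the robot as it stands.
- The arm moves only by the tool play_rows, never from a script. Its argument "series" is text: rows parted by semicolons, each of 7 numbers parted by spaces: the gripper's target within -1 to 1 (shut at 1, half-way at 0, fully open at -1), then the shift along the world's x, y, z in cm, then the turn, a rotation vector about the world's x, y, z in degrees. In form: jaw tx ty tz ax ay az; .... A call has 1 to 20 rows; each row shifts and turns the commanded pose from where the row before left it; what a row does not reach is not made up. A row lasts 1/12 s, in which the tool goes at most 41.7 mm and 7.16 degrees, less where a joint would pass 70% of its speed; a pose out of reach is approached as far as the arm can. A call is refused whole if a number of a shift passes 4.17 or a number of a turn 7.16, either way. A call with a gripper value outside its range is refused whole. The fingers move at their own pace and stop on an object; "grip_force" is the grip in N (left out, the last holds). Time passes only in rows, so rows that do not move let the fingers close. It gives the time, the measured TCP pose, the force, the opening and the grip force at its end, in the units of the state.
- bot.observe(): the state, without advancing time (a new reading comes with each control period).
- bot.get_image(name): name is "side" or "top" or "wrist"; returns a dict with "frame" (384x512x3 uint8, red, green, blue), "depth" (384x512 float32, mm along the optical axis (not along the pixel's ray), 0 where there is no reading), "intrinsics" (3x3 intrinsics, pixels), "R" (3x3) and "t" (3): a world point X has camera coordinates R X + t. Camera axes: x right, y down, z forward; pixel columns grow to the right and rows downward; lengths in mm; the calibration is good to about 2 mm. A picture is of the moment at which its call begins.
- bot.finish_job(): hands the job in; it is judged then, once.
The state is a dict: "time_s": time; "joint_pos": joint angles; "qd": joint speeds; "joint_torque": joint torques, N m; "position": TCP position; "orientation": TCP orientation; "force": force on the tool from outside, world axes, zero at the start; "torque": the same for the moment, N m; "grip_width": finger opening in mm; "gripper_force": force on a finger pad.
Only numpy, scipy, OpenCV 4.12 (cv2) and the standard library are available. Lean on these libraries where they do the work, as an engineer would, in place of code of your own. Each camera call takes 0.05 s, during which the arm holds its last target. There are 200 camera calls.

## Working session

There is one attempt and no reset: what is moved stays moved. The work goes in short steps, Python scripts to look and compute and a tool call to move; the robot and the scene stay as the last step left them, time stands still between calls to the robot, and variables do not carry over. Pictures are saved under pics/ and viewed, at most 10 in all, crops included, and the job is handed in when it is done.

Besides the shell and the picture viewer there is one more tool, called after "Call:" in YAML: its name, and indented under it one key for each argument. play_rows: Moves the arm, as the interface text tells. Its arguments: {"type":"object","properties":{"series":{"type":"string"},"grip_force":{"type":"number"}},"required":["series"]}

```bash
mkdir -p pics
cat > h.py <<'E'
import numpy as np, cv2
from rig import bot
def shot(n,save=None):
    d=bot.get_image(n)
    if save: cv2.imwrite(f'pics/{save}.png',d['frame'][:,:,::-1])
    return d
def ray(d,u,v,z):
    K,R,t=map(np.array,(d['intrinsics'],d['R'],d['t']))
    c=-R.T@t; r=R.T@np.linalg.inv(K)@np.array([u,v,1.])
    return c+r*(z-c[2])/r[2]
def pts(d):
    K,R,t=map(np.array,(d['intrinsics'],d['R'],d['t']))
    v,u=np.mgrid[0:384,0:512]; Z=d['depth']
    P=np.stack([(u-K[0,2])/K[0,0]*Z,(v-K[1,2])/K[1,1]*Z,Z],-1)
    return (P-t)@R
def proj(d,X):
    K,R,t=map(np.array,(d['intrinsics'],d['R'],d['t']))
    p=K@(R@np.array(X,float)+t); return p[:2]/p[2]
def state():
    s=bot.observe(); print(s['time_s'],np.round(s['position'],1),'F',np.round(s['force'],1),'w',s['grip_width'],s['gripper_force']); print(np.round(s['orientation'],3).tolist()); print(np.round(s['joint_pos'],2))
    return s
E
python3 - <<'E'
from h import *
a=shot('top','top0'); b=shot('side','side0'); state()
for d in (a,b): print(np.round(-np.array(d['R']).T@d['t']), np.round(np.array(d['R'])[2],2))
cv2.imwrite('pics/both0.png',np.hstack([a['frame'],b['frame']])[:,:,::-1][:, :])
E
```

```text
0.1 [142.9 608.  238.6] F [-0.8 -0.1  0.2] w 85.57061389486513 0.0
[[-0.973, 0.229, -0.0], [0.229, 0.973, -0.001], [-0.0, -0.001, -1.0]]
[-1.44  0.44  0.02  1.57 -0.01  1.13 -0.08]
[552.  48. 922.] [ 0.11 -0.04 -0.99]
[242. 610. 502.] [ 0.48 -0.69 -0.54]
```

View pics/top0.png

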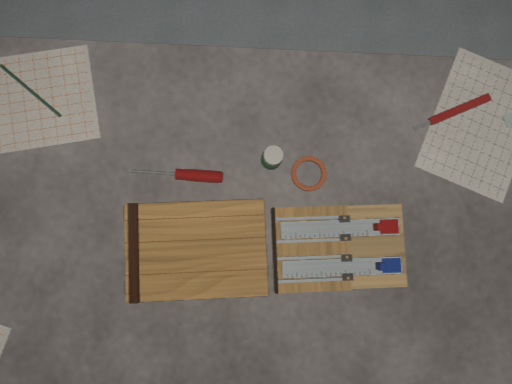

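View pics/side0.png

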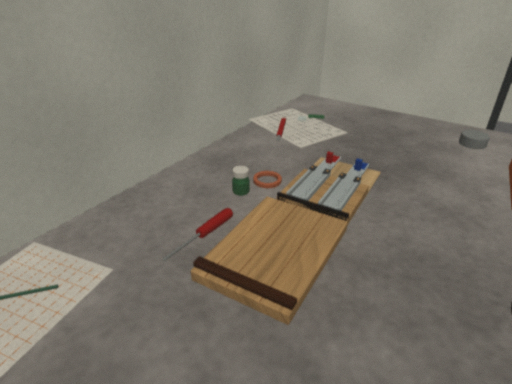

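The top view shows the rack at right, with the red bar in the upper bay (finger plate ~(389,227)) and the blue bar below (~(390,265)). The board is at left with its stop strip at u≈133. The flux jar (272,157), tape (309,173) and screwdriver (180,174) lie above.

Run:
```python
from h import *
d=shot('top'); f=d['frame']; h=cv2.cvtColor(f,cv2.COLOR_RGB2HSV); P=pts(d)
def box(m,z,name):
    cs,_=cv2.findContours(m.astype(np.uint8),cv2.RETR_EXTERNAL,cv2.CHAIN_APPROX_NONE); 
    c=max(cs,key=cv2.contourArea); W=np.array([ray(d,*p[0],z)[:2] for p in c],np.float32)
    r=cv2.minAreaRect(W); print(name,np.round(cv2.boxPoints(r),1).tolist(),'c',np.round(r[0],1),'size',np.round(r[1],1),'ang',round(r[2],1)); return r
v,u=np.mgrid[0:384,0:512]
V=h[...,2].astype(int); S=h[...,1]; H=h[...,0]
roi=lambda a,b,c,e:(u>a)&(u<b)&(v>c)&(v<e)
box(roi(268,282,200,300)&(V<60),34,'lip')
box(roi(120,145,195,310)&(V<75),38,'stop')
box(roi(120,272,195,310)&(S>90)&(V>75),26,'board')
box(roi(370,402,215,240)&((H<8)|(H>172))&(S>150)&(V>60),30,'redplate')
box(roi(370,405,255,275)&(H>100)&(H<130)&(S>150),30,'blueplate')
box(roi(278,345,219,238)&(S<70)&(V>110),30,'redbarfront')
box(roi(278,345,258,279)&(S<70)&(V>110),30,'bluebarfront')
box(roi(285,332,150,195)&(H<12)&(S>130),6,'tape')
for p in [(272,157),(150,172),(200,176),(375,227),(379,267),(310,250),(370,247),(200,250),(310,229),(365,230)]: print(p,np.round(P[p[1],p[0]],1))
c=cv2.resize(f[195:310,262:418],None,fx=5,fy=5,interpolation=cv2.INTER_CUBIC); cv2.imwrite('pics/crop1.png',c[:,:,::-1])
```

```text
lip [[445.1000061035156, -44.79999923706055], [445.5, -49.70000076293945], [615.2999877929688, -38.400001525878906], [615.0, -33.5]] c [530.2 -41.6] size [170.3   5. ] ang 3.8
stop [[418.6000061035156, 244.5], [419.6000061035156, 226.6999969482422], [616.5, 238.1999969482422], [615.5, 256.0]] c [517.6 241.4] size [197.2  17.9] ang 3.3
board [[418.5, 227.60000610351562], [437.3999938964844, -32.29999923706055], [635.4000244140625, -17.899999618530273], [616.5, 242.0]] c [527.  104.9] size [198.5 260.6] ang 4.2
redplate [[572.5, -252.10000610351562], [573.9000244140625, -299.20001220703125], [598.9000244140625, -298.3999938964844], [597.5, -251.3000030517578]] c [ 585.7 -275.2] size [25.  47.1] ang 1.7
blueplate [[495.20001220703125, -302.1000061035156], [518.2000122070312, -302.20001220703125], [518.2000122070312, -287.5], [495.29998779296875, -287.3999938964844]] c [ 506.7 -294.8] size [14.7 22.9] ang 89.7
redbarfront [[556.0, -51.900001525878906], [560.2000122070312, -187.5], [595.4000244140625, -186.39999389648438], [591.0999755859375, -50.79999923706055]] c [ 575.7 -119.2] size [ 35.2 135.7] ang 1.8
bluebarfront [[472.79998779296875, -53.70000076293945], [476.5, -188.0], [515.0, -186.89999389648438], [511.29998779296875, -52.599998474121094]] c [ 493.9 -120.3] size [ 38.6 134.4] ang 1.6
tape [[659.7999877929688, -79.9000015258789], [661.0999755859375, -151.5], [733.0999755859375, -150.10000610351562], [731.7000122070312, -78.5999984741211]] c [ 696.4 -115. ] size [72.  71.6] ang 1.1
(272, 157) [715.9 -29.9  65.3]
(150, 172) [683.9 221.6  15.1]
(200, 176) [677.8 116.   24.7]
(375, 227) [ 582.1 -244.8   51. ]
(379, 267) [ 502.4 -250.    59.3]
(310, 250) [ 531.3 -117.8   21.7]
(370, 247) [ 540.9 -249.7    4.3]
(200, 250) [524.9 109.5  26.9]
(310, 229) [ 574.5 -115.6   30.2]
(365, 230) [ 576.  -231.4   28.2]
```

View pics/crop1.png

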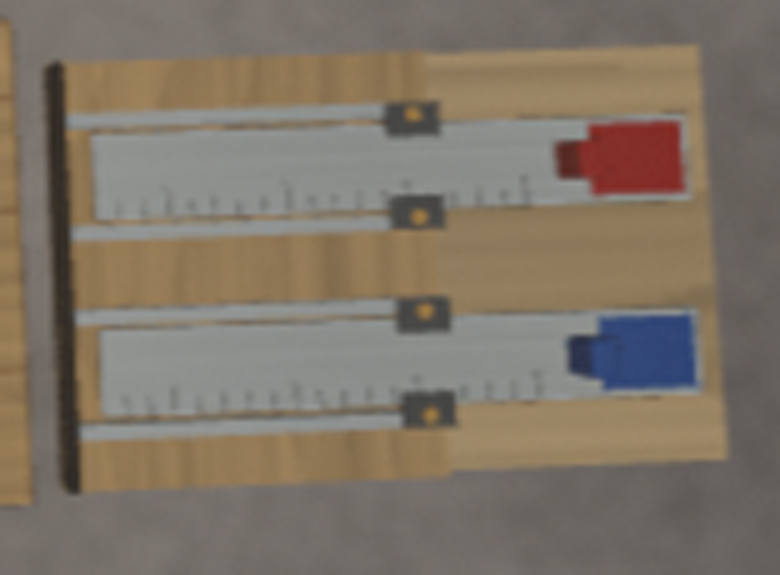

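Call:
play_rows:
  series: "-1 2.5 -2.5 0 0 0 1.7;-1 2.8 -2.8 0 0 0 1.7;-1 2.8 -2.8 0 0 0 1.7;-1 2.8 -2.8 0 0 0 1.7;-1 2.8 -2.8 0 0 0 1.7;-1 2.8 -2.8 0 0 0 1.7;-1 2.8 -2.8 0 0 0 1.7;-1 2.8 -2.8 0 0 0 1.7;-1 2.8 -2.8 0 0 0 1.7;-1 2 -3.4 0 0 0 1.6;-1 1 -3.8 0;-1 1 -3.8 0;-1 1 -3.8 0;-1 1 -3.8 0;-1 1 -3.8 0;-1 1 -3.8 0;-1 1 -3.8 0;-1 1 -3.8 0;-1 1 -3.8 0;-1 1 -3.8 0"
  grip_force: 60

```text
invalid input
```

Each row needs all 7 numbers.

Call:
play_rows:
  series: "-1 2.5 -2.5 0 0 0 1.7;-1 2.8 -2.8 0 0 0 1.7;-1 2.8 -2.8 0 0 0 1.7;-1 2.8 -2.8 0 0 0 1.7;-1 2.8 -2.8 0 0 0 1.7;-1 2.8 -2.8 0 0 0 1.7;-1 2.8 -2.8 0 0 0 1.7;-1 2.8 -2.8 0 0 0 1.7;-1 2.8 -2.8 0 0 0 1.7;-1 2 -3.4 0 0 0 1.6;-1 1 -3.8 0 0 0 0;-1 1 -3.8 0 0 0 0;-1 1 -3.8 0 0 0 0;-1 1 -3.8 0 0 0 0;-1 1 -3.8 0 0 0 0;-1 1 -3.8 0 0 0 0;-1 1 -3.8 0 0 0 0;-1 1 -3.8 0 0 0 0;-1 1 -3.8 0 0 0 0;-1 1 -3.8 0 0 0 0"
  grip_force: 60

```text
time_s: 1.82
position: [512.0, -56.4, 239.4]
orientation: [[-0.998, -0.064, 0.0], [-0.064, 0.998, 0.0], [-0.0, 0.0, -1.0]]
force: [0.6, 0.6, 0.9]
grip_width: 85.6
gripper_force: 0.0
```

Call:
play_rows:
  series: "-1 0.9 -2.4 -0.5 0 0 0;-1 0.9 -2.4 -0.5 0 0 0;-1 0.9 -2.4 -0.5 0 0 0;-1 0.9 -2.4 -0.5 0 0 0;-1 0.9 -2.4 -1 0 0 0;-1 0.9 -2.4 -1 0 0 0;-1 0.9 -2.4 -1 0 0 0;-1 0.9 -2.5 -1 0 0 0;-1 0 0 0 0 0 0;-1 0 0 0 0 0 0"

```text
time_s: 2.65
position: [583.2, -249.1, 178.2]
orientation: [[-0.998, -0.061, -0.002], [-0.061, 0.998, -0.0], [0.002, -0.0, -1.0]]
force: [0.2, 0.4, 0.1]
grip_width: 85.3
gripper_force: 0.0
```

Run:
```python
from h import *
s=state(); d=shot('wrist','w1'); print(np.round(proj(d,[584,-249,60]),1)); P=pts(d)
h=cv2.cvtColor(d['frame'],cv2.COLOR_RGB2HSV); m=((h[...,0]<8)|(h[...,0]>172))&(h[...,1]>130)&(h[...,2]>50)&(d['depth']>0)
m&=(abs(P[...,0]-584)<60)
t=m&(P[...,2]>55); print(t.sum(), np.round(P[t].min(0),1),np.round(P[t].max(0),1),np.round(P[t].mean(0),1))
t=m&(P[...,2]<40)&(P[...,2]>20); print(t.sum(), np.round(P[t].min(0),1),np.round(P[t].max(0),1))
```

```text
2.65 [ 583.2 -249.1  178.2] F [0.2 0.4 0.1] w 85.34889747244077 0.0
[[-0.998, -0.061, -0.002], [-0.061, 0.998, -0.0], [0.002, -0.0, -1.0]]
[ 0.08  0.52  0.36  1.64 -0.2   1.02  2.13]
[260.2 191.2]
278 [ 571.3 -302.    55.1] [ 597.3 -193.8  235.8] [ 580.7 -251.9   65.2]
1427 [ 567.1 -301.7   27.6] [ 599.6 -248.    40. ]
```

View pics/w1.png

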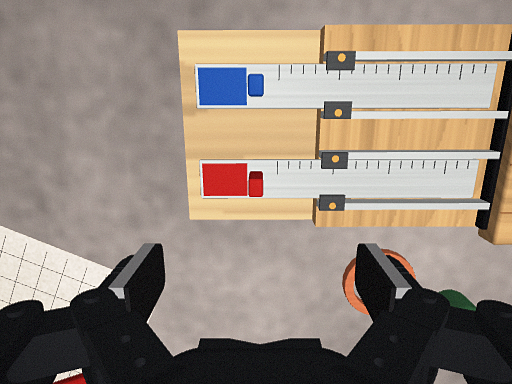

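The wrist view shows the red tab at about (256,184) px, beside the predicted (260,191). The plate is at (224,180), and the blue bay is above.

Run:
```python
from h import *
d=shot('wrist'); P=pts(d)
print(np.round(-np.array(d['R']).T@d['t']), np.round(np.array(d['R'])[2],2))
print(np.round(P[165:202:2,256],1).tolist())
print(np.round(P[187,244:270:2],1).tolist())
for c in [(249,197),(263,197),(249,180),(263,180)]: print(c,np.round(ray(d,*c,60),1))
print('plate tail', np.round(ray(d,201,180,30),1), 'nose',np.round(ray(d,478,180,30),1),np.round(proj(d,[573.5,-51,30])))
```

```text
[ 514. -253.  313.] [ 0.27  0.02 -0.96]
[[569.2, -252.0, 29.4], [570.8, -251.9, 30.4], [572.7, -251.8, 29.7], [573.1, -251.7, 36.6], [573.3, -251.6, 43.6], [573.4, -251.6, 50.7], [573.5, -251.5, 57.6], [574.9, -251.4, 58.8], [576.4, -251.3, 59.7], [578.2, -251.2, 59.2], [579.5, -251.1, 60.5], [581.5, -251.0, 59.2], [582.9, -250.9, 60.3], [584.6, -250.8, 60.3], [586.4, -250.7, 59.7], [588.0, -250.6, 60.0], [599.7, -250.2, 26.9], [608.9, -249.9, 3.5], [611.0, -249.7, 3.3]]
[[590.1, -261.7, 29.7], [590.0, -259.9, 29.6], [581.6, -257.5, 60.4], [581.7, -255.9, 59.6], [581.5, -254.2, 60.0], [581.4, -252.6, 59.8], [581.5, -251.0, 59.2], [581.4, -249.4, 59.3], [581.1, -247.7, 59.9], [589.4, -245.3, 28.5], [588.9, -243.5, 29.8], [588.9, -241.7, 29.4], [588.9, -239.8, 28.8]]
(249, 197) [ 590.1 -256.2   60. ]
(263, 197) [ 589.4 -244.7   60. ]
(249, 180) [ 575.8 -257.    60. ]
(263, 180) [ 575.1 -245.7   60. ]
plate tail [ 585.9 -300.8   30. ] nose [570.1 -50.8  30. ] [477. 184.]
```

Call:
play_rows:
  series: "-1 -0.1 -0.2 -2 0 0 0;-1 0 0 -3 0 0 0;-1 0 0 -3 0 0 0;-1 0 0 -2.5 0 0 0;-1 0 0 -1.5 0 0 0;-1 0 0 -0.4 0 0 0;-0.3 0 0 0 0 0 0;0.2 0 0 0 0 0 0;0.4 0 0 0 0 0 0;0.5 0 0 0 0 0 0;0.5 0 0 0 0 0 0;0.6 0 0 0 0 0 0;0.6 0 0 0 0 0 0"
  grip_force: 25

```text
time_s: 3.83
position: [583.3, -249.9, 55.8]
orientation: [[-0.998, -0.064, 0.001], [-0.064, 0.998, -0.0], [-0.001, -0.0, -1.0]]
force: [0.0, -0.8, 0.0]
grip_width: 17.1
gripper_force: 0.2
```

Run:
```python
from h import *
s=state(); d=shot('wrist','w2'); P=pts(d); print(np.round(proj(d,s['position'])))
```

```text
3.8333 [ 583.3 -249.9   55.8] F [ 0.  -0.8  0. ] w 17.05678957640695 0.20795891527086496
[[-0.998, -0.064, 0.001], [-0.064, 0.998, -0.0], [-0.001, -0.0, -1.0]]
[ 0.12  0.65  0.3   1.75 -0.26  0.78  2.19]
[261. 259.]
```

View pics/w2.png

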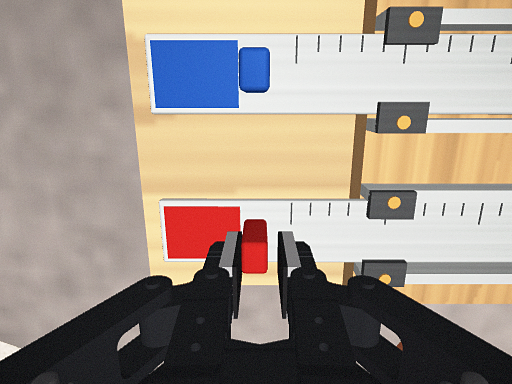

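The wrist view shows the tab (241–268 px) between the pads (238 and 280 px), slightly towards the left pad. I'll shift by -2 mm and close.

Call:
play_rows:
  series: "0.6 -0.1 -0.2 -0.2 0 0 0;0.6 0 0 0 0 0 0;0.7 0 0 0 0 0 0;0.8 0 0 0 0 0 0;1 0 0 0 0 0 0;1 0 0 0 0 0 0;1 0 0 0 0 0 0"
  grip_force: 80

```text
time_s: 4.47
position: [581.8, -251.8, 53.3]
orientation: [[-0.998, -0.064, -0.0], [-0.064, 0.998, -0.0], [0.0, -0.0, -1.0]]
force: [-2.0, -1.1, 0.6]
grip_width: 9.5
gripper_force: 79.1
```

Call:
play_rows:
  series: "1 0 -0.05 -0.1 1.04 0.07 0;1 0 -0.05 -0.1 1.04 0.07 0;1 0 -0.05 -0.1 1.04 0.07 0;1 0 -0.05 -0.1 1.04 0.07 0;1 0 -0.05 -0.1 1.04 0.07 0;1 0 0 0 0 0 0;1 0 0 0 0 0 0"

```text
time_s: 5.05
position: [581.8, -255.3, 48.2]
orientation: [[-0.998, -0.062, -0.006], [-0.063, 0.994, 0.09], [0.0, 0.09, -0.996]]
force: [0.0, -2.6, 1.2]
grip_width: 9.6
gripper_force: 79.0
```

Run:
```python
from h import *
s=state(); d=shot('wrist'); P=pts(d); f=d['frame']
# bar upper face profile along its axis
ax=np.array([-.064,.998])
for y in range(-290,-40,15):
    X=[582+(-.064)*(y+252)-12, y, 32]; u,v=proj(d,X).astype(int)
    if 0<=u<512 and 0<=v<384: print(y,(u,v),np.round(P[v,u],1))
d=shot('top'); P=pts(d)
for y in range(-240,-40,15):
    u,v=np.round(proj(d,[582+(-.064)*(y+252), y, 36])).astype(int); print(y,(u,v),np.round(P[v,u],1))
```

```text
5.05 [ 581.8 -255.3   48.2] F [ 0.  -2.6  1.2] w 9.61471322821065 79.01204824447632
[[-0.998, -0.062, -0.006], [-0.063, 0.994, 0.09], [0.0, 0.09, -0.996]]
[ 0.21  0.68  0.25  1.7  -0.32  0.84  2.27]
-290 (np.int64(188), np.int64(224)) [ 576.  -291.4   21.8]
-275 (np.int64(219), np.int64(223)) [ 575.2 -275.3   21.4]
-260 (np.int64(249), np.int64(222)) [ 573.5 -259.6   23. ]
-245 (np.int64(279), np.int64(221)) [ 571.7 -244.    25.1]
-230 (np.int64(308), np.int64(220)) [ 570.  -229.1   27. ]
-215 (np.int64(337), np.int64(219)) [ 568.8 -213.9   27.7]
-200 (np.int64(366), np.int64(218)) [ 567.  -199.2   29.9]
-185 (np.int64(394), np.int64(217)) [ 562.2 -190.2   40.4]
-170 (np.int64(422), np.int64(216)) [ 561.3 -176.    40.6]
-155 (np.int64(449), np.int64(216)) [ 563.5 -155.8   32.9]
-140 (np.int64(475), np.int64(215)) [ 561.7 -143.4   35.2]
-125 (np.int64(502), np.int64(214)) [ 560.2 -129.8   36.6]
-240 (np.int64(370), np.int64(228)) [ 576.9 -205.6  140.2]
-225 (np.int64(363), np.int64(228)) [ 580.1 -227.1   28.3]
-210 (np.int64(356), np.int64(228)) [ 579.6 -212.5   27.9]
-195 (np.int64(349), np.int64(228)) [ 579.1 -197.5   28.6]
-180 (np.int64(342), np.int64(229)) [ 576.5 -181.9   32.2]
-165 (np.int64(334), np.int64(229)) [ 576.  -164.9   33.3]
-150 (np.int64(327), np.int64(229)) [ 575.5 -149.6   36.4]
-135 (np.int64(320), np.int64(229)) [ 575.1 -135.7   33.5]
-120 (np.int64(313), np.int64(229)) [ 574.5 -120.3   38. ]
-105 (np.int64(305), np.int64(230)) [ 571.9 -103.6   39.7]
-90 (np.int64(298), np.int64(230)) [571.5 -89.   41.1]
-75 (np.int64(291), np.int64(230)) [571.  -74.6  41.5]
-60 (np.int64(284), np.int64(230)) [570.6 -60.2  42. ]
-45 (np.int64(276), np.int64(231)) [568.4 -45.7  24.8]
```

Call:
play_rows:
  series: "1 -0.03 0.5 0.05 0 0 0;1 -0.03 0.5 0.05 0 0 0;1 -0.03 0.5 0.05 0 0 0;1 -0.06 1 0.09 0 0 0;1 -0.06 1 0.09 0 0 0;1 -0.06 1 0.09 0 0 0;1 0 0 0 0 0 0"

```text
time_s: 5.73
position: [579.5, -205.0, 52.7]
orientation: [[-0.998, -0.067, -0.007], [-0.068, 0.993, 0.093], [0.0, 0.093, -0.996]]
force: [0.6, 1.4, -1.6]
grip_width: 9.9
gripper_force: 78.7
```

Call:
play_rows:
  series: "1 -0.06 1 0.1 0 0 0;1 -0.06 1 0.1 0 0 0;1 -0.06 1 0.1 0 0 0;1 -0.06 1 0.1 0 0 0;1 -0.06 1 0.09 0 0 0;1 -0.06 1 0.09 0 0 0;1 -0.06 1 0.09 0 0 0;1 -0.06 1 0.09 0 0 0;1 -0.06 1 0.09 0 0 0;1 0 0 0 0 0 0"

```text
time_s: 6.57
position: [574.0, -115.8, 61.2]
orientation: [[-0.998, -0.067, -0.007], [-0.067, 0.993, 0.092], [0.0, 0.093, -0.996]]
force: [0.0, 0.2, -2.7]
grip_width: 9.6
gripper_force: 78.7
```

Run:
```python
from h import *
state(); shot('side','s2')
```

```text
6.5667 [ 574.  -115.8   61.2] F [ 0.   0.2 -2.7] w 9.60576862617483 78.68253707885742
[[-0.998, -0.067, -0.007], [-0.067, 0.993, 0.092], [0.0, 0.093, -0.996]]
[-0.01  0.59  0.24  1.84 -0.33  0.77  2.08]
```

View pics/s2.png

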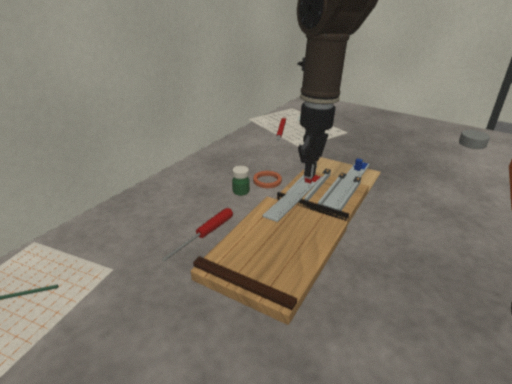

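The side view shows the bar tilted over the lip with its nose above the board at about (272,215), and nothing else moved. I'll continue the slide.

Call:
play_rows:
  series: "1 -0.06 1 0.09 0 0 0;1 -0.06 1 0.09 0 0 0;1 -0.06 1 0.09 0 0 0;1 -0.06 1 0.09 0 0 0;1 -0.06 1 0.09 0 0 0;1 -0.06 1 0.09 0 0 0;1 -0.06 1 0.09 0 0 0;1 -0.06 1 0.09 0 0 0;1 -0.06 1 0.09 0 0 0;1 -0.06 1 0.09 0 0 0;1 -0.06 1 0.09 0 0 0;1 -0.06 1 0.09 0 0 0;1 -0.06 1 0.09 0 0 0;1 -0.06 1 0.09 0 0 0;1 0 0 0 0 0 0;1 0 0 0 0 0 0"

```text
time_s: 7.95
position: [565.5, 21.6, 73.6]
orientation: [[-0.998, -0.065, -0.006], [-0.065, 0.994, 0.091], [0.0, 0.091, -0.996]]
force: [1.0, -0.1, -1.7]
grip_width: 10.0
gripper_force: 78.7
```

Run:
```python
from h import *
state(); d=shot('top'); f=d['frame']; P=pts(d); h=cv2.cvtColor(f,cv2.COLOR_RGB2HSV)
c=cv2.resize(f[190:310,110:300],None,fx=4,fy=4,interpolation=cv2.INTER_CUBIC); cv2.imwrite('pics/crop2.png',c[:,:,::-1])
```

```text
7.95 [565.5  21.6  73.6] F [ 1.  -0.1 -1.7] w 10.008034292339186 78.69341611862183
[[-0.998, -0.065, -0.006], [-0.065, 0.994, 0.091], [0.0, 0.091, -0.996]]
[-0.25  0.54  0.25  1.9  -0.33  0.74  1.84]
```

View pics/crop2.png

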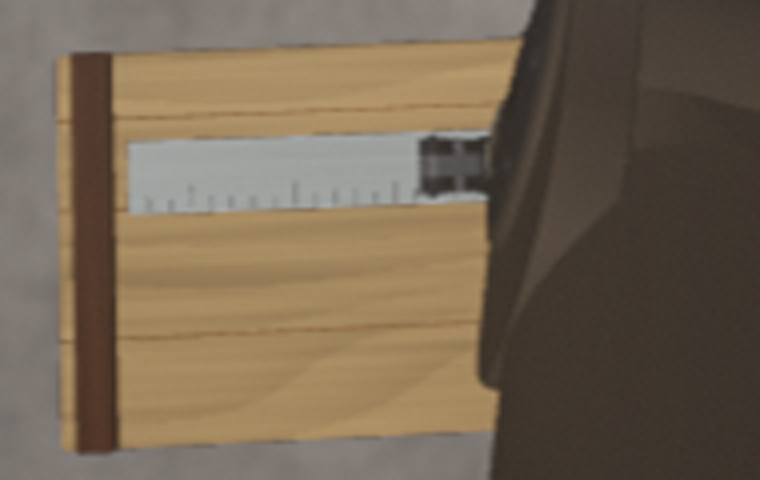

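The crop shows the nose edge at crop u≈128 (full image ~(142,234)), short of the strip edge at crop ~114 and visibly parallel to it. Next I'll level, lower, then press up to the stop.

Call:
play_rows:
  series: "1 -0.02 0.1 0 -1.04 -0.07 0;1 -0.02 0.1 -0.2 -1.04 -0.07 0;1 -0.02 0.1 -0.2 -1.04 -0.07 0;1 0 0 -0.2 -1.04 -0.07 0;1 0 0 -0.3 -1.05 -0.07 0;1 0 0 -0.3 0 0 0;1 0 0 -0.3 0 0 0;1 0 0 -0.1 0 0 0;1 0 0 0 0 0 0;1 0 0 0 0 0 0"

```text
time_s: 8.83
position: [564.9, 23.5, 57.6]
orientation: [[-0.998, -0.063, -0.0], [-0.063, 0.998, -0.0], [0.0, -0.0, -1.0]]
force: [0.2, -0.3, -2.8]
grip_width: 9.8
gripper_force: 78.7
```

```bash
cat > m.py <<'E'
from h import *
def edges(d):
    f=d['frame']; h=cv2.cvtColor(f,cv2.COLOR_RGB2HSV).astype(int); S,V=h[...,1],h[...,2]
    v0=int(proj(d,[553,200,32])[1]); R=[]
    for v in range(v0-7,v0+8):
        row=f[v].astype(int).sum(1); 
        u=np.arange(120,175)
        bar=[k for k in u if S[v,k]<60 and V[v,k]>110]; dark=[k for k in u if row[k]<230]
        if bar and dark: R.append((v,dark[-1]+.5,bar[0]-.5))
    for v,a,b in R[::2]: print(v,a,b,'stop',np.round(ray(d,a,v,26)[:2],1),'nose',np.round(ray(d,b,v,32)[:2],1))
    P=pts(d)
    for y in range(60,230,25):
        u,v=np.round(proj(d,[566-.064*(y-25),y,32])).astype(int); print(y,np.round(P[v,u],1))
E
python3 - <<'E'
from m import *
state(); d=shot('top'); edges(d)
E
```

```text
8.8333 [564.9  23.5  57.6] F [ 0.2 -0.3 -2.8] w 9.783054523280262 78.67834568023682
[[-0.998, -0.063, -0.0], [-0.063, 0.998, -0.0], [0.0, -0.0, -1.0]]
[-0.35  0.57  0.31  1.92 -0.26  0.69  1.74]
227 137.5 119.5 stop [567.9 238.8] nose [566.7 273.6]
229 137.5 119.5 stop [563.8 238.6] nose [562.6 273.4]
231 137.5 119.5 stop [559.8 238.3] nose [558.6 273.2]
233 137.5 119.5 stop [555.7 238.1] nose [554.6 272.9]
235 137.5 119.5 stop [551.6 237.9] nose [550.6 272.7]
237 137.5 119.5 stop [547.6 237.6] nose [546.5 272.4]
239 137.5 119.5 stop [543.5 237.4] nose [542.5 272.2]
241 137.5 119.5 stop [539.5 237.2] nose [538.5 271.9]
60 [557.4  53.8 487. ]
85 [557.   65.5 493.5]
110 [561.5 110.5  34.5]
135 [558.7 134.8  33.7]
160 [558.  159.   33.8]
185 [555.2 185.   34.3]
210 [554.5 209.4  32.9]
```

Call:
play_rows:
  series: "1 0 0 -0.1 0 0 0;1 0 0 -0.1 0 0 0;1 0 0 0 0 0 0;1 -0.01 0.2 0 0 0 0;1 -0.01 0.2 0 0 0 0;1 -0.01 0.2 0 0 0 0;1 0 0 0 0 0 0"

```text
time_s: 9.47
position: [564.6, 30.8, 55.6]
orientation: [[-0.998, -0.065, -0.0], [-0.065, 0.998, 0.0], [0.0, 0.0, -1.0]]
force: [0.6, -0.2, -1.9]
grip_width: 9.8
gripper_force: 78.8
```

```bash
sed -i 's/bar=\[k for k in u if/bar=[k for k in u if k>133 and/' m.py
python3 - <<'E'
from m import *
state(); d=shot('top'); edges(d)
E
```

```text
9.4667 [564.6  30.8  55.6] F [ 0.6 -0.2 -1.9] w 9.779994448281496 78.7643837928772
[[-0.998, -0.065, -0.0], [-0.065, 0.998, 0.0], [0.0, 0.0, -1.0]]
[-0.37  0.57  0.31  1.93 -0.26  0.69  1.73]
227 137.5 140.5 stop [567.9 238.8] nose [568.  231.5]
229 137.5 140.5 stop [563.8 238.6] nose [563.9 231.3]
231 137.5 140.5 stop [559.8 238.3] nose [559.9 231. ]
233 137.5 140.5 stop [555.7 238.1] nose [555.8 230.8]
235 137.5 140.5 stop [551.6 237.9] nose [551.8 230.6]
237 137.5 140.5 stop [547.6 237.6] nose [547.8 230.4]
239 137.5 141.5 stop [543.5 237.4] nose [543.8 228.1]
241 137.5 141.5 stop [539.5 237.2] nose [539.8 227.9]
60 [557.3  53.7 491.5]
85 [557.   65.5 492.6]
110 [556.6  78.2 493.6]
135 [558.7 134.7  34.1]
160 [558.  159.5  29.7]
185 [555.2 185.5  31.7]
210 [554.5 209.4  32.7]
```

Call:
play_rows:
  series: "1 -0.01 0.15 0 0 0 0;1 -0.01 0.15 0 0 0 0;1 -0.01 0.1 0 0 0 0;1 0 0 0 0 0 0"

```text
time_s: 9.85
position: [564.3, 34.3, 55.6]
orientation: [[-0.998, -0.064, 0.0], [-0.064, 0.998, 0.0], [-0.0, 0.0, -1.0]]
force: [-0.5, 0.3, -2.2]
grip_width: 10.2
gripper_force: 78.8
```

Call:
play_rows:
  series: "1 -0.01 0.1 0 0 0 0;1 0 0.1 0 0 0 0;1 0 0 0 0 0 0"

```text
time_s: 10.1
position: [564.2, 36.2, 55.6]
orientation: [[-0.998, -0.064, -0.0], [-0.064, 0.998, -0.0], [0.0, -0.0, -1.0]]
force: [0.3, -0.1, -2.5]
grip_width: 9.8
gripper_force: 78.8
```

Call:
play_rows:
  series: "1 0 0 -0.05 0 0 0;1 0 0 -0.05 0 0 0;1 0 0 0 0 0 0;1 0 0 0 0 0 0"

```text
time_s: 10.43
position: [564.3, 36.1, 55.3]
orientation: [[-0.998, -0.064, 0.0], [-0.064, 0.998, 0.0], [-0.0, 0.0, -1.0]]
force: [-2.3, 1.0, 8.0]
grip_width: 9.8
gripper_force: 80.1
```

Call:
play_rows:
  series: "1 0 0 0.06 0 0 0;1 0 0.1 0 0 0 0;1 0 0.1 0 0 0 0;1 0 0 0 0 0 0"

```text
time_s: 10.77
position: [564.4, 37.2, 55.3]
orientation: [[-0.998, -0.063, 0.0], [-0.063, 0.998, -0.001], [-0.0, -0.001, -1.0]]
force: [-0.3, -4.2, 2.2]
grip_width: 9.2
gripper_force: 79.3
```

Call:
play_rows:
  series: "1 0 0.05 0 0 0 0;1 0 0 0 0 0 0"

```text
time_s: 10.93
position: [564.3, 37.2, 55.3]
orientation: [[-0.998, -0.063, 0.0], [-0.063, 0.998, -0.001], [-0.0, -0.001, -1.0]]
force: [0.5, -5.2, 2.6]
grip_width: 9.6
gripper_force: 79.3
```

Run:
```python
from m import *
state(); d=shot('top'); edges(d)
```

```text
10.9333 [564.3  37.2  55.3] F [ 0.5 -5.2  2.6] w 9.641227293244878 79.30067896842957
[[-0.998, -0.063, 0.0], [-0.063, 0.998, -0.001], [-0.0, -0.001, -1.0]]
[-0.38  0.57  0.31  1.93 -0.26  0.68  1.72]
227 137.5 137.5 stop [567.9 238.8] nose [567.8 237.5]
229 137.5 137.5 stop [563.8 238.6] nose [563.7 237.3]
231 137.5 137.5 stop [559.8 238.3] nose [559.7 237.1]
233 137.5 137.5 stop [555.7 238.1] nose [555.7 236.8]
235 137.5 137.5 stop [551.6 237.9] nose [551.6 236.6]
237 137.5 137.5 stop [547.6 237.6] nose [547.6 236.4]
239 137.5 137.5 stop [543.5 237.4] nose [543.6 236.1]
241 137.5 137.5 stop [539.5 237.2] nose [539.6 235.9]
60 [557.3  53.7 493.7]
85 [557.   65.7 487.1]
110 [556.6  78.4 491.2]
135 [558.7 135.   31.6]
160 [558.  159.2  32.4]
185 [555.2 185.1  33.7]
210 [554.5 209.6  31.8]
```

Call:
play_rows:
  series: "0.7 0 0 0 0 0 0;0.5 0 0 0 0 0 0;0.3 0 0 0 0 0 0;0 0 0 0 0 0 0;0 0 0 0 0 0 0;0 0 0 1 0 0 0;0 0 0 2 0 0 0;0 0 0 3 0 0 0;0 0 0 4 0 0 0;0 0 0 4 0 0 0;0 -2 0 2 0 0 0;0 -4 0 0 0 0 0;0 -4 0 0 0 0 0;0 -4 0 0 0 0 0;0 0 0 0 0 0 0"

```text
time_s: 12.23
position: [415.7, 37.6, 214.5]
orientation: [[-0.998, -0.064, -0.007], [-0.064, 0.998, 0.001], [0.007, 0.001, -1.0]]
force: [-1.4, 0.3, -1.0]
grip_width: 42.7
gripper_force: 0.0
```

Run:
```python
from m import *
state(); d=shot('top'); edges(d); f=d['frame']
P=pts(d)
for y in (0,-10,-15,-20): 
    u,v=np.round(proj(d,[567-.064*(y-25),y,32])).astype(int); print(y,np.round(P[v,u],1))
c=cv2.resize(f[140:310,110:420],None,fx=2.5,fy=2.5,interpolation=cv2.INTER_CUBIC); cv2.imwrite('pics/crop3.png',c[:,:,::-1]); shot('side','s3')
```

```text
12.2333 [415.7  37.6 214.5] F [-1.4  0.3 -1. ] w 42.7089533785413 0.0
[[-0.998, -0.064, -0.007], [-0.064, 0.998, 0.001], [0.007, 0.001, -1.0]]
[-0.56  0.12  0.38  2.1  -0.06  0.94  1.49]
227 137.5 137.5 stop [567.9 238.8] nose [567.8 237.5]
229 137.5 137.5 stop [563.8 238.6] nose [563.7 237.3]
231 137.5 138.5 stop [559.8 238.3] nose [559.8 235. ]
233 137.5 138.5 stop [555.7 238.1] nose [555.7 234.8]
235 137.5 138.5 stop [551.6 237.9] nose [551.7 234.6]
237 137.5 138.5 stop [547.6 237.6] nose [547.7 234.4]
239 137.5 138.5 stop [543.5 237.4] nose [543.6 234.1]
241 137.5 138.5 stop [539.5 237.2] nose [539.6 233.9]
60 [563.   59.7  33.7]
85 [562.3  84.3  29.7]
110 [561.5 110.6  33.2]
135 [558.7 134.9  32. ]
160 [558.  159.3  31.8]
185 [555.2 185.1  34. ]
210 [554.5 209.3  33.3]
0 [5.689e+02 5.000e-01 3.390e+01]
-10 [569.2  -9.8  32.4]
-15 [569.6 -16.6  24.4]
-20 [569.7 -20.7  25. ]
```

View pics/crop3.png

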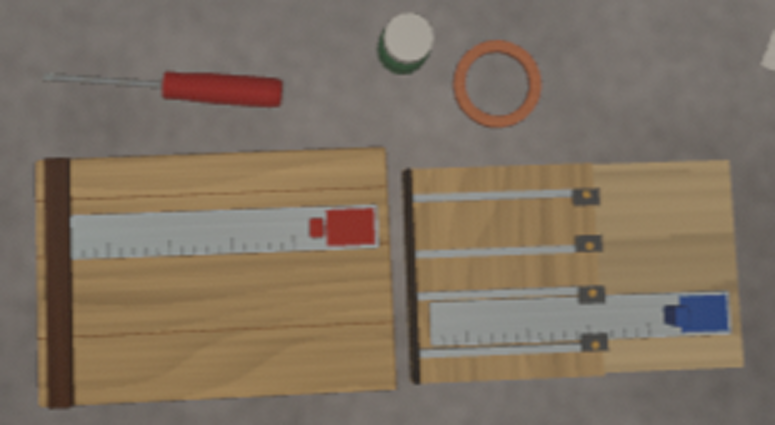

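View pics/s3.png

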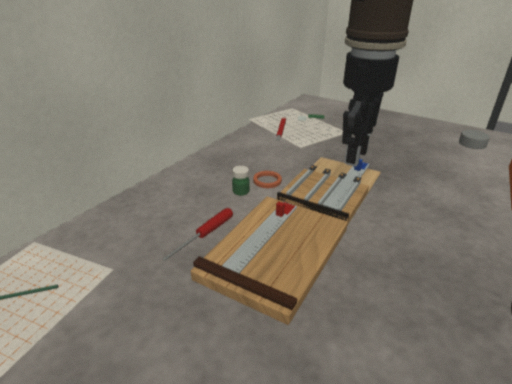

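The crop shows the bar flat on the board with its nose at the strip (crop u≈71), square to it, and its tail clear of the rack. The side view agrees, and the blue bar and the bystanders are unmoved.

```bash
python3 -c "
from rig import bot
print(bot.finish_job())"
```

```text
the job is handed in; nothing more can be done
None
```

The red-tabbed straightedge lies flat on the pine board, wholly out of the rack, with its nose within about 2 mm of the stop strip and square to it; the blue bar, tape, screwdriver and jar look unmoved in the last images, and I handed the job in at about 12 s.

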